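# Pin the opener plate true and bolt it down

## Robot

A 6-joint arm with a two-finger parallel gripper is mounted at the origin on the work surface. World frame = base frame: x ahead of the robot, y to its left, z up, the work surface at z = 0. Lengths are in m, angles in degrees, forces in N, time in s.
With the tool pointing down it reaches from about 0.35 to 0.775 m from the base axis. Payload 7.3 kg.
Tool frame: the origin (TCP) lies at the centre of the arm's flange, where the gripper is bolted on; the fingertips stand 178 mm ahead of it and the grasp point (between the pads) lies 159 mm ahead of it; z points along the fingers, y is the line along which they close (so a half turn about z gives the same grasp; the last joint's range is limited). The gripper opens to 92 mm and grips with 3 to 60 N. Pads are 19 mm wide; open, the fingers measure 130 mm over their backs; the gripper's body (75 mm by 190 mm) begins 47 mm behind the grasp point.
Start: joints at [-74.599, 19.595, 87.324, -0, 73.075, -8.365], TCP at [0.212, -0.48, 0.405] pointing down, gripper open.
Joint ranges: [-145.02, 145.02], [-44.19, 115.74], [2.07, 154.8], [-57.11, 237.11], [16.16, 152.29], [-177.93, 177.93]. Speed limits (degrees/s): [147.25, 147.25, 180, 180, 180, 180].

## Interface

Orientations are given as [roll, pitch, yaw] about the fixed x, y, z axes, in that order (R = Rz(yaw) Ry(pitch) Rx(roll)).
In Python, from plant import * gives the robot as it stands. The module is installed in compiled form; this text tells all that it offers.
- The arm moves only by the tool arm_command, never from a script. Its argument "deltas" is text: rows parted by semicolons, each of 5 numbers parted by spaces: the shift along the tool's x, y, z normalised to -1 to 1, where 1 is 0.25 m, then the turn about the tool's z normalised to -1 to 1, where 1 is pi rad, then the gripper's target within -1 to 1 (fully open at 1, half-way at 0, shut at -1). A call has 1 to 8 rows; each row is the pose to reach, as a shift and turn from the pose commanded when the call began, along the tool's axes at that moment, turning the shorter way round; what a row does not reach only later rows make up. A row lasts 1/12 s, in which the tool goes at most 41.7 mm and 7.16 degrees, less where a joint would pass 70% of its speed; a pose out of reach is approached as far as the arm can. A call with a number of a shift or a turn outside -1 to 1 is refused whole. A call with a gripper value outside its range is refused whole. The fingers move at their own pace and stop on an object; "grip_force" is the grip in N (left out, the last holds). Time passes only in rows, so rows that repeat a pose let the fingers close. It gives the time, the measured TCP pose, the force, the opening and the grip force at its end, in the units of the state.
- state(): the state, without advancing time (a new reading comes with each control period).
- capture(name): name is "side" or "top"; returns (picture, depth): 480x640x3 uint8, blue, green, red; 480x640 float32, m along the optical axis (not along the pixel's ray), 0 where there is no reading.
- camera_info(name): a dict with "fx", "fy", "cx", "cy" (pixels), "k1" (the pictures are not rectified: a ray, as slopes to the right and down, at radius r is drawn at 1 + k1 r^2 times it, then the intrinsics apply), "R" (3x3) and "t" (3): a world point X has camera coordinates R X + t. Camera axes: x right, y down, z forward; pixel columns grow to the right and rows downward; lengths in m; the calibration is good to about 2 mm. A picture is of the moment at which its call begins. camera_info takes no time and is no camera call.
- close_job(): hands the job in; it is judged then, once.
Trained networks look in the newest picture that a camera, given by its name, has taken for a name from the list of things; names that differ only in an ending like _2 or _b are one class to them, and where a whole thing is asked for, a point or a joint stands for the part that bears it (a point fixed in the world has none). Each returns a list of dicts, best first, with "score" (0 to 1); they miss things now and then, are a little off and sometimes report something else, mostly with a low value. They report only what shows in the picture. A call takes as long as a camera call. They do not tell look-alikes from the thing itself.
- spot_in(camera, target): "point" ([x, y, z] in m, in world coordinates, good to about 4 mm: the middle of the surface that is visible of it).
- regions_of(camera, target): "mask" (480x640 bool, what is visible of it).
The state is a dict: "time": time; "qpos": joint angles; "joint_velocities": joint speeds; "effort": joint torques, N m; "tool_pos": TCP position; "tcp_rot": TCP orientation; "ft_force": force on the tool from outside, world axes, zero at the start; "ft_torque": the same for the moment, N m; "gripper_width": finger opening in m; "grasp_force": force on a finger pad.
Only numpy, scipy, OpenCV 4.12 (cv2) and the standard library are available. Lean on these libraries where they do the work, as an engineer would, in place of code of your own. Each camera call takes 0.05 s, during which the arm holds its last target. There are 200 camera calls.

## Task

The bottle-opener plate hangs askew on its oak board by a single bolt: push the red-handled drift pin fully home through the plate's wide hole so that the plate's holes line up with the board's, and while the pin sits there drop the black-knobbed bolt fully home in the narrow hole. Then pull the pin out, leaving the bolt in and the plate straight, and stand the pin back fully down in its wide nest in the dark wooden stand. Leave the bottles, flattened can and hand opener where they are.

Things in the scene. Friction and masses are not known exactly. Their poses are not given: they have to be found in the camera images.
- board_top (a point): Oak backing board, 170 x 180 x 40 mm high, fixed to the work surface. It lies flat; its axes are the board's: z up, x from the pivot bolt towards the two holes, y from the narrow bolt hole towards the wide pin hole. The point is over the board's centre at the level of the plate's top, 46 mm above the work surface.
- pin_hole (a point): Axis of the board's wide hole (20.5 mm diameter, through the 40 mm board), at the level of the plate's top (46 mm above the work surface), 30 mm along +x and 40 mm along +y from board_top; same axes. It is the fixed hole in the board: the plate's own wide hole above it starts 4 to 5.5 mm off to the side.
- bolt_hole (a point): Axis of the board's narrow hole (14.5 mm diameter, through), at the level of the plate's top, 30 mm along +x and 40 mm along -y from board_top, 80 mm from pin_hole; same axes.
- plate_pin_hole (a point): Centre of the wide hole (20 mm diameter) in the bright metal opener plate, at the plate's top face. The plate is 120 x 125 x 6 mm, lies on the board and swings about its one pivot bolt (which is 40 mm along the board's -x from board_top), 81 mm from this hole; its narrow hole (14 mm) lies 80 mm along the plate's own -y. A wire claw on it, at the end by the pivot bolt, stands 29 mm over the plate's top.
- plate (a joint): Swing of the plate about its pivot bolt in rad, 0 when its holes lie exactly over the board's, positive anticlockwise from above. Starts at about 0.052 to 0.068; it moves with light friction (under 1 N at the holes) and stays where it is left. A seated pin or bolt leaves some play: up to about 0.016 with the pin home, up to about 0.04 with the bolt alone.
- pin_grip (a point): Drift pin, centre of its upright red handle (24 mm diameter, 46 mm long, so 23 mm above and below this point). Below the handle a steel collar, 28 mm diameter and 5 mm thick, whose underside is 28 mm below this point and rests on the plate or stand when fully home; below that 40 mm of steel: 12 mm of 19 mm shank, then a 28 mm taper down to a 4 mm tip, 68 mm below this point. z is the pin's axis, pointing up from tip to handle. About 0.12 kg. Starts upright in its nest.
- bolt_grip (a point): Bolt, centre of its upright black knob (22 mm diameter, 46 mm long, so 23 mm above and below this point). Below the knob a washer collar, 26 mm diameter and 4 mm thick, whose underside is 27 mm below this point and rests on the plate when fully home; below that a smooth 11 mm shank 34 mm long, the last 8 mm tapered to 6 mm. No thread: it drops in. z is its axis, pointing up from foot to knob. About 0.08 kg. Starts upright in the stand's narrow nest.
- pin_nest (a point): Mouth centre of the wide nest (21.5 mm diameter, through) on top of the dark wooden stand, a fixed block 60 x 150 x 50 mm high; point 50 mm above the work surface. Axes are the stand's: z up, y along its long side from the narrow nest to the wide one. The drift pin starts here and must end here.
- bolt_nest (a point): Mouth centre of the narrow nest (14.5 mm diameter) on top of the stand, 80 mm along -y from pin_nest. The bolt starts here.
- bottle_a: Empty green beer bottle, 67 mm diameter, 260 mm high, standing; origin at the centre of its foot. Not to be moved.
- bottle_b: A second such green bottle, standing; origin at the centre of its foot. Not to be moved.
- can: Flattened aluminium can, about 110 x 70 x 12 mm, lying; origin under its centre. Not to be moved.
- opener: Stainless hand bottle opener, about 150 x 44 x 8 mm, lying; origin under it. Not to be moved.
There are look-alikes about, which are no part of the job. Several things look just like the part that bears pin_nest: the one meant starts farthest to the robot's left.

How it is judged (in metres and radians):
On the way, in this order (a step that is already met when the one before it is completed fails the run):
1. the drift pin is fully home through the plate into the board's wide hole, the plate straight (z of pin_grip in the frame of pin_hole between 0.022 and 0.0325 m and horizontal distance between pin_grip and pin_hole below 0.005 m and angle between pin_grip's own z axis and vertical below 0.1 rad and value of joint plate between -0.045 and 0.045 rad), for 0.2 s.
2. with the pin still home, the bolt is fully home in the narrow hole (all of step 1 and z of bolt_grip in the frame of bolt_hole between 0.021 and 0.0315 m and horizontal distance between bolt_grip and bolt_hole below 0.005 m and angle between bolt_grip's own z axis and vertical below 0.1 rad), for 0.2 s.
At the end, for the whole second after the job is handed in: The bolt stands fully home in the board's narrow hole (collar within 4.5 mm of the plate, within 5 mm of the hole's axis, upright to 0.1 rad), the plate is straight to 0.045 rad, and the drift pin stands fully down in the stand's wide nest (same tolerances), both released and at rest (z of pin_grip in the frame of pin_nest between 0.022 and 0.0325 m and horizontal distance between pin_grip and pin_nest below 0.005 m and angle between each of pin_grip, bolt_grip's own z axis and vertical below 0.1 rad and z of bolt_grip in the frame of bolt_hole between 0.021 and 0.0315 m and horizontal distance between bolt_grip and bolt_hole below 0.005 m and value of joint plate between -0.045 and 0.045 rad and linear speed of each of pin, bolt below 0.02 m/s); the robot touches nothing.
It fails at once if a bystander (bottle, can, hand opener) is moved more than 30 mm (distance of any of bottle_a, bottle_b, can, opener from where it was at the start of the episode above 0.03 m).
It fails at once if a bottle is tipped over (angle between any of bottle_a, bottle_b's own z axis and vertical above 0.5 rad).
It also fails if it takes over 72 s, if anything falls off the work surface, if the arm or the gripper's body presses on something with over 40 N, if the wrist force passes 120 N, or if a joint passes its speed limit or range.

## Working session

There is one attempt and no reset: what is moved stays moved. The work goes in short steps, Python scripts to look and compute and a tool call to move; the robot and the scene stay as the last step left them, time stands still between calls to the robot, and variables do not carry over. Pictures are saved under pics/ and viewed, at most 10 in all, crops included, and the job is handed in when it is done.

Besides the shell and the picture viewer there is one more tool, called after ">>>" by a JSON object that holds its "op" and its "data", one argument or row to a line. arm_command: Moves the arm, as the interface text tells. Scaled input: -1 to 1 covers 0.25 m each way for a shift and pi rad each way for a turn. Its arguments: {"type":"object","properties":{"deltas":{"type":"string"},"grip_force":{"type":"number"}},"required":["deltas"]}

```bash
mkdir -p pics; cat > h.py <<'E'
from plant import *
import numpy as np, cv2
def world(cam,u,v,d):
    c=camera_info(cam); K=np.array([[c['fx'],0,c['cx']],[0,c['fy'],c['cy']],[0,0,1.]])
    p=cv2.undistortPoints(np.array([[[u,v]]],float),K,np.array([c['k1'],0,0,0.]))[0,0]
    return np.array(c['R']).T@(np.array([p[0]*d,p[1]*d,d])-np.array(c['t']))
def ray(cam,u,v,z):
    "world point on pixel ray at height z"
    a=world(cam,u,v,0.);b=world(cam,u,v,1.); s=(z-a[2])/(b[2]-a[2]); return a+s*(b-a)
E
python3 - <<'E'
from h import *
for c in ("top","side"):
    im,d=capture(c); cv2.imwrite(f"pics/{c}0.png",im); np.save(f"{c}0.npy",d)
    for t in ("pin_grip","bolt_grip","pin_nest","plate","plate_pin_hole","board_top","bottle_a","can","opener"):
        try: print(c,t,[(round(r['score'],2),np.round(r['point'],3).tolist()) for r in spot_in(c,t)])
        except Exception as e: print(c,t,e)
print(state())
E
```

```text
top pin_grip [(0.5, [0.57, -0.08, 0.104])]
top bolt_grip [(0.66, [0.554, -0.16, 0.098]), (0.6, [0.574, 0.138, 0.045]), (0.19, [0.576, 0.135, 0.037])]
top pin_nest [(0.87, [0.347, -0.2, 0.051]), (0.81, [0.315, -0.428, 0.048]), (0.59, [0.555, -0.124, 0.05]), (0.59, [0.166, -0.335, 0.049])]
top plate [(0.93, [0.573, 0.137, 0.045])]
top plate_pin_hole [(0.95, [0.572, 0.139, 0.047]), (0.57, [0.566, -0.083, 0.102])]
top board_top [(0.94, [0.578, 0.137, 0.036]), (0.59, [0.495, 0.41, 0.168])]
top bottle_a [(0.62, [0.596, -0.415, 0.168]), (0.55, [0.497, 0.408, 0.17])]
top can [(0.69, [0.791, -0.03, 0.012])]
top opener [(0.72, [0.736, -0.238, 0.006])]
side pin_grip [(0.6, [0.569, -0.086, 0.087])]
side bolt_grip [(0.7, [0.556, -0.168, 0.084])]
side pin_nest [(0.91, [0.3, -0.466, 0.048]), (0.9, [0.551, -0.175, 0.048]), (0.81, [0.341, -0.264, 0.038]), (0.79, [0.167, -0.334, 0.048])]
side plate [(0.87, [0.573, 0.129, 0.046])]
side plate_pin_hole []
side board_top [(0.95, [0.565, 0.102, 0.041])]
side bottle_a [(0.9, [0.596, -0.452, 0.132]), (0.61, [0.491, 0.403, 0.093])]
side can [(0.64, [0.785, -0.04, 0.012]), (0.43, [0.575, 0.124, 0.047]), (0.27, [0.573, 0.099, 0.037])]
side opener [(0.56, [0.701, -0.235, 0.005])]
{'time': 1.0, 'qpos': array([-7.46004385e+01,  1.95941939e+01,  8.73243324e+01,  1.64516736e-03,
        7.30753681e+01, -8.36576671e+00]), 'joint_velocities': array([-0.00593569, -0.06996721, -0.01798793, -0.05352125, -0.14942325,
        0.04633099]), 'effort': array([ 3.09865277e-05, -4.31135702e+01, -2.44482547e+01,  7.18602631e-02,
        4.81376157e-02, -2.42824103e-05]), 'tool_pos': array([ 0.21158966, -0.48047376,  0.40475024]), 'tcp_rot': array([ 1.79993730e+02, -6.68900429e-04,  2.37648494e+01]), 'ft_force': array([-0.29895613, -1.31840797, -0.19458341]), 'ft_torque': array([0.03552506, 0.06530424, 0.02066263]), 'grasp_force': 0.0, 'gripper_width': 0.09173135416886875}
```

View pics/top0.png

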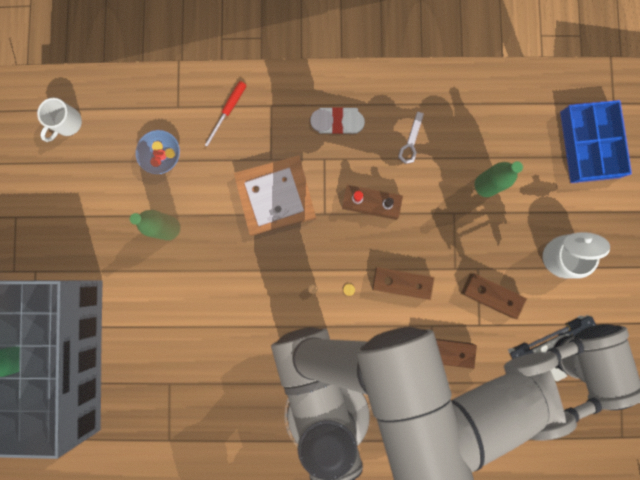

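View pics/side0.png

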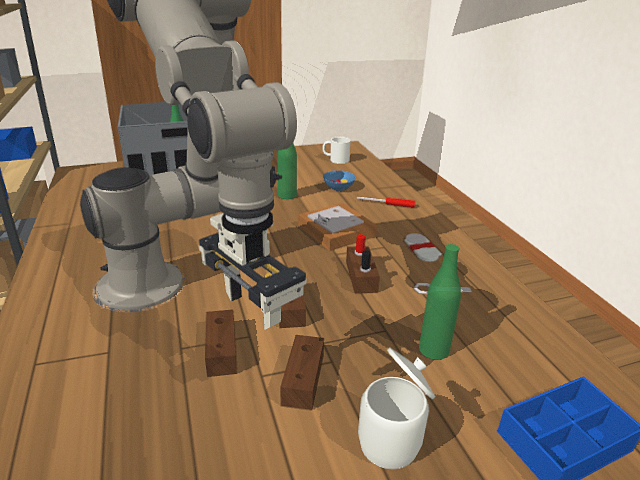

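Top view: up is +x and left is +y. The stand holding the pin (358,197) and the bolt (388,204) is the leftmost stand. The board is at (275,197), with its wide hole near (256,189), narrow hole near (284,179) and the claw and pivot near (277,210).

```bash
cat > m.py <<'E'
from h import *
def rect(cam,tgt,near,zlo,zhi,d):
    for r in regions_of(cam,tgt):
        m=cv2.dilate(r['mask'].astype(np.uint8),np.ones((5,5)))
        vs,us=np.nonzero(m); P=np.array([world(cam,u,v,d[v,u]) for u,v in zip(us,vs) if d[v,u]>0])
        P=P[(P[:,2]>zlo)&(P[:,2]<zhi)]
        if len(P)<30: continue
        rc=cv2.minAreaRect((P[:,:2]*1000).astype(np.float32))
        if np.hypot(*(np.array(rc[0])/1000-near))<.05: print(cam,tgt,r['score'],rc,P[:,2].mean(),len(P))
E
python3 - <<'E'
from m import *
for c in("top","side"):
    im,d=capture(c)
    rect(c,"pin_nest",(.56,-.12),.046,.054,d)
    rect(c,"board_top",(.575,.137),.036,.05,d)
    rect(c,"plate",(.575,.137),.041,.05,d)
    for t in("pin_grip","bolt_grip"):
        for r in regions_of(c,t)[:1]:
            vs,us=np.nonzero(r['mask']);P=np.array([world(c,u,v,d[v,u]) for u,v in zip(us,vs)])
            T=P[P[:,2]>.098]; S=P[(P[:,2]>.06)&(P[:,2]<.098)]
            print(c,t,len(P),T.mean(0) if len(T) else 0,len(T),S.mean(0) if len(S) else 0,P[:,2].max())
im,d=capture("top")
a=cv2.resize(im[150:245,225:325],None,fx=8,fy=6*8/6,interpolation=cv2.INTER_CUBIC)[:600]
b=cv2.resize(im[165:240,330:430],None,fx=8,fy=8,interpolation=cv2.INTER_CUBIC)
cv2.imwrite("pics/a.png",cv2.resize(im[155:230,225:325],None,fx=8,fy=8,interpolation=cv2.INTER_CUBIC)); cv2.imwrite("pics/b.png",b)
print({k:v for k,v in camera_info("top").items()}, camera_info("side")['t'])
E
```

```text
Traceback (most recent call last):
  File "m.py", line 5, in rect
    vs,us=np.nonzero(m); P=np.array([world(cam,u,v,d[v,u]) for u,v in zip(us,vs) if d[v,u]>0])
                                     ~~~~~^^^^^^^^^^^^^^^^
  File "h.py", line 4, in world
    c=camera_info(cam); K=np.array([[c['fx'],0,c['cx']],[0,c['fy'],c['cy']],[0,0,1.]])
ValueError: time passes only in moves, steps and waits
```

```bash
sed -i 's/^def world/C={n:camera_info(n) for n in ("top","side")}\ndef world/; s/c=camera_info(cam);/c=C[cam];/' h.py
cat > m1.py <<'E'
from m import *
for c in("top","side"):
    im,d=capture(c)
    if c=="top":
        cv2.imwrite("pics/a.png",cv2.resize(im[155:230,225:325],None,fx=8,fy=8,interpolation=cv2.INTER_CUBIC)); cv2.imwrite("pics/b.png",cv2.resize(im[165:240,330:430],None,fx=8,fy=8,interpolation=cv2.INTER_CUBIC))
    rect(c,"pin_nest",(.56,-.12),.046,.054,d)
    rect(c,"board_top",(.575,.137),.036,.05,d)
    rect(c,"plate",(.575,.137),.041,.05,d)
    for t in("pin_grip","bolt_grip"):
        for r in regions_of(c,t)[:1]:
            vs,us=np.nonzero(r['mask']);P=np.array([world(c,u,v,d[v,u]) for u,v in zip(us,vs)])
            T=P[P[:,2]>.098]; S=P[(P[:,2]>.06)&(P[:,2]<.098)]
            print(c,t,len(P),T.mean(0) if len(T) else 0,len(T),S.mean(0) if len(S) else 0,P[:,2].max())
    print(C[c])
E
python3 m1.py
```

```text
top pin_nest 0.78 ((562.208984375, -118.93400573730469), (150.0222930908203, 61.13732147216797), 78.38050079345703) 0.049891995432318356 911
top board_top 0.91 ((583.1007690429688, 138.51300048828125), (171.77955627441406, 180.40255737304688), 14.753152847290039) 0.042842763645615387 3779
top plate 0.78 ((577.8116455078125, 139.3397216796875), (135.03286743164062, 139.2757568359375), 17.8897647857666) 0.04546861740592169 1902
top pin_grip 2028 [ 0.37139462 -0.01419574  1.50776128] 9 [0.52825276 0.12203012 0.06589138] 1.5077612757916903
top bolt_grip 100 [ 0.54891254 -0.15381821  0.13860209] 37 [ 0.5522597  -0.15517612  0.08662378] 1.5077612757916903
{'fx': 563.2008698733524, 'fy': 563.2008698733524, 'cx': 322.4875785029461, 'cy': 233.19233579603653, 'k1': -0.05209606387401501, 'R': array([[-0.00643841, -0.99981621, -0.01805792],
       [-0.997233  ,  0.0077571 , -0.07393357],
       [ 0.07406005,  0.01753194, -0.99709966]]), 't': array([0.01542509, 0.48195126, 1.47613163])}
side pin_nest 0.62 ((561.1221313476562, -118.72760009765625), (156.87493896484375, 61.570743560791016), 78.2855
[... 191 characters left out ...]
ate 0.93 ((577.8154296875, 147.45950317382812), (150.69622802734375, 166.0840606689453), 17.894208908081055) 0.046155256246973635 928
side pin_grip 150 [ 0.55100637 -0.12212575  0.12438281] 28 [ 0.56562048 -0.08640892  0.07798305] 0.7395474074240225
side bolt_grip 2385 [ 0.34109567 -0.60535688  0.42052792] 12 [0.52735038 0.11564143 0.06656953] 0.7395474074240225
{'fx': 500.85245338035253, 'fy': 500.85245338035253, 'cx': 319.3501419327261, 'cy': 232.88447256620012, 'k1': -0.07996473636908545, 'R': array([[ 0.95342677, -0.30089593,  0.02095317],
       [-0.12765426, -0.46547625, -0.87580606],
       [ 0.27327968,  0.83234218, -0.48220816]]), 't': array([-0.46006029,  0.13306385,  1.2720016 ])}
```

View pics/a.png

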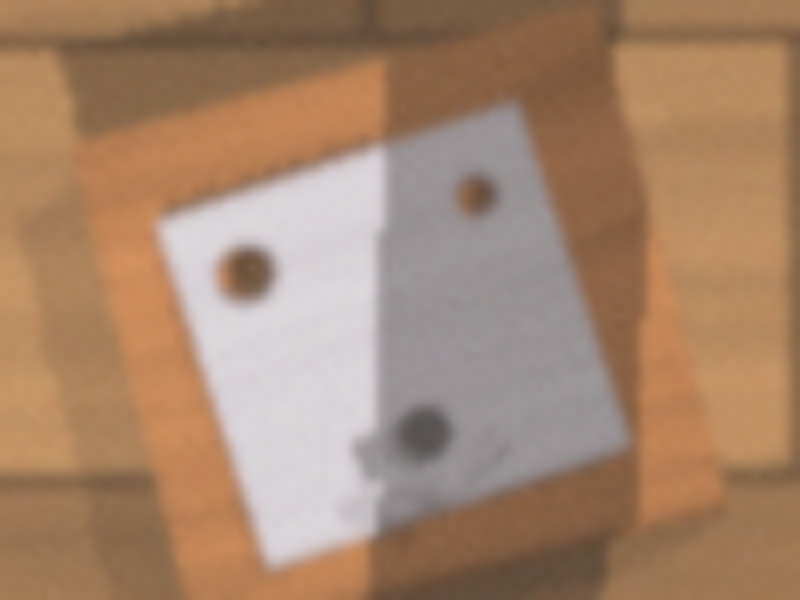

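View pics/b.png

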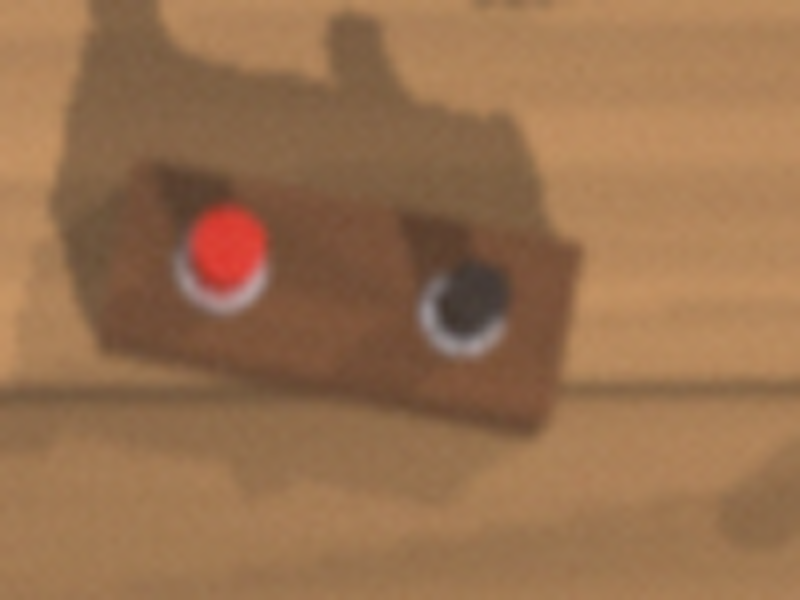

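Crops: the plate's wide hole is at (246,274), narrow hole (475,195) and pivot head (424,432) in crop a. The red top is at (230,247) and the black top at (470,300) in crop b.

```bash
python3 - <<'E'
from h import *
f=lambda x,y,o,z:np.round(ray("top",o[0]+(x+.5)/8-.5,o[1]+(y+.5)/8-.5,z)*1000,1)[:2]
A=(225,155);B=(330,165)
print("plate holes",f(246,274,A,.046),f(475,195,A,.046),"pivot",f(424,432,A,.052))
P=np.array([f(*c,A,.046) for c in((157,220),(518,102),(632,440),(268,568))]);print("plate",P.tolist(),P.mean(0))
print("board corners",[f(*c,A,.04).tolist() for c in((80,140),(600,10),(722,490))])
print("red",f(230,247,B,.101),"black",f(470,300,B,.1),"collars",f(222,267,B,.053),f(463,310,B,.053))
print("stand",[f(*c,B,.05).tolist() for c in((140,163),(580,242),(540,432),(100,350))])
c=np.array([583.1,138.5]);a=np.radians(14.75);x=np.array([np.cos(a),np.sin(a)]);y=np.array([-x[1],x[0]])
print("pred pin,bolt,pivot",c+30*x+40*y,c+30*x-40*y,c-40*x)
E
```

```text
plate holes [598.2 187.2] [623.7 111.9] pivot [544.8 128.1]
plate [[616.5, 216.7], [654.4, 97.7], [542.3, 60.6], [501.3, 179.7]] [578.625 138.675]
board corners [[644.5, 243.4], [686.1, 70.9], [526.2, 31.4]]
red [570.4 -80.2] black [ 553.1 -155.5] collars [570.7 -79.8] [ 556.  -157.8]
stand [[605.5, -53.6], [578.3, -196.6], [516.3, -182.5], [544.2, -39.9]]
pred pin,bolt,pivot [601.92730024 184.819896  ] [622.2954561  107.45622089] [544.41816244 128.31592207]
```

>>> {"op": "arm_command", "data": {
  "deltas": "0.978 -0.444 0 -0.368 0.3; 0.978 -0.444 0 -0.368 0.3; 0.978 -0.444 0 -0.368 0.3; 0.978 -0.444 0 -0.368 0.3; 0.978 -0.444 0 -0.368 0.3; 0.978 -0.444 0 -0.368 0.3; 0.978 -0.444 0 -0.368 0.3; 0.978 -0.444 0 -0.368 0.3",
  "grip_force": 25
}}

```text
time: 2.37
tool_pos: [0.3927, -0.2773, 0.4049]
tcp_rot: [179.9, -0.0, 81.7]
ft_force: [0.4, 0.3, -0.8]
gripper_width: 0.0596
grasp_force: 0.0
```

>>> {"op": "arm_command", "data": {
  "deltas": "0.904 0.586 0 -0.05 0.3; 0.904 0.586 0 -0.05 0.3; 0.904 0.586 0 -0.05 0.3; 0.904 0.586 0 -0.05 0.3; 0.904 0.586 0 -0.05 0.3; 0.904 0.586 0 -0.05 0.3; 0.904 0.586 0 -0.05 0.3; 0.904 0.586 0 -0.05 0.3"
}}

```text
time: 3.03
tool_pos: [0.5725, -0.0764, 0.4042]
tcp_rot: [180.0, -0.1, 90.3]
ft_force: [-1.0, 0.2, 0.0]
gripper_width: 0.0602
grasp_force: 0.0
```

>>> {"op": "arm_command", "data": {
  "deltas": "0 0 0.2 0 0.3; 0 0 0.2 0 0.3; 0 0 0.2 0 0.3;0 0 0.2 0 0.3;0 0 0.2 0 0.3;0 0 0.2 0 0.3"
}}

```text
time: 3.53
tool_pos: [0.5706, -0.0805, 0.3566]
tcp_rot: [179.8, 0.1, 90.0]
ft_force: [0.4, -0.6, 0.4]
gripper_width: 0.0597
grasp_force: 0.0
```

>>> {"op": "arm_command", "data": {
  "deltas": "0 0 0.15 0 0.3; 0 0 0.3 0 0.3; 0 0 0.45 0 0.3; 0 0 0.472 0 0.3; 0 0 0.472 0 0.3; 0 0 0.472 0 0.3"
}}

```text
time: 4.03
tool_pos: [0.5713, -0.0802, 0.2387]
tcp_rot: [179.9, 0.0, 90.0]
ft_force: [0.6, 0.2, 0.0]
gripper_width: 0.0594
grasp_force: 0.0
```

>>> {"op": "arm_command", "data": {
  "deltas": "0 0 0 0 -1; 0 0 0 0 -1; 0 0 0 0 -1; 0 0 0 0 -1; 0 0 0 0 -1; 0 0 0 0 -1; 0 0 0 0 -1; 0 0 0 0 -1"
}}

```text
time: 4.7
tool_pos: [0.5705, -0.0799, 0.237]
tcp_rot: [180.0, 0.0, 90.1]
ft_force: [-1.0, 0.6, 3.2]
gripper_width: 0.0236
grasp_force: 25.0
```

>>> {"op": "arm_command", "data": {
  "deltas": "0 0 -0.15 0 -1; 0 0 -0.3 0 -1; 0 0 -0.48 0 -1; 0 0 -0.48 0 -1;0.12 0.02 -0.48 0 -1;0.24 0.04 -0.48 0 -1;0.36 0.08 -0.48 0 -1;0.5 0.12 -0.48 0 -1"
}}

```text
time: 5.37
tool_pos: [0.6004, 0.0457, 0.3563]
tcp_rot: [-180.0, 0.0, 90.0]
ft_force: [1.4, -1.1, -1.0]
gripper_width: 0.0234
grasp_force: 24.9
```

>>> {"op": "arm_command", "data": {
  "deltas": "0.14 0.002 0 0 -1; 0.28 0.002 0 0 -1; 0.42 0.002 0 0 -1; 0.5 0.002 0 0 -1; 0.558 0.002 0 0 -1; 0.558 0.002 0 0 -1; 0.558 0.002 0 0 -1; 0.558 0.002 0 0 -1"
}}

```text
time: 6.03
tool_pos: [0.6008, 0.1835, 0.3564]
tcp_rot: [-180.0, 0.0, 90.0]
ft_force: [0.1, -0.5, -1.5]
gripper_width: 0.0239
grasp_force: 24.9
```

```bash
python3 - <<'E'
from h import *
print(state()['tool_pos'],state()['ft_force'])
im,d=capture("side")
cv2.imwrite("pics/s1.png",cv2.resize(im[160:280,260:420],None,fx=5,fy=5,interpolation=cv2.INTER_CUBIC))
E
```

```text
[0.60084684 0.18354746 0.35637617] [ 0.12650703 -0.46687039 -1.53245799]
```

View pics/s1.png

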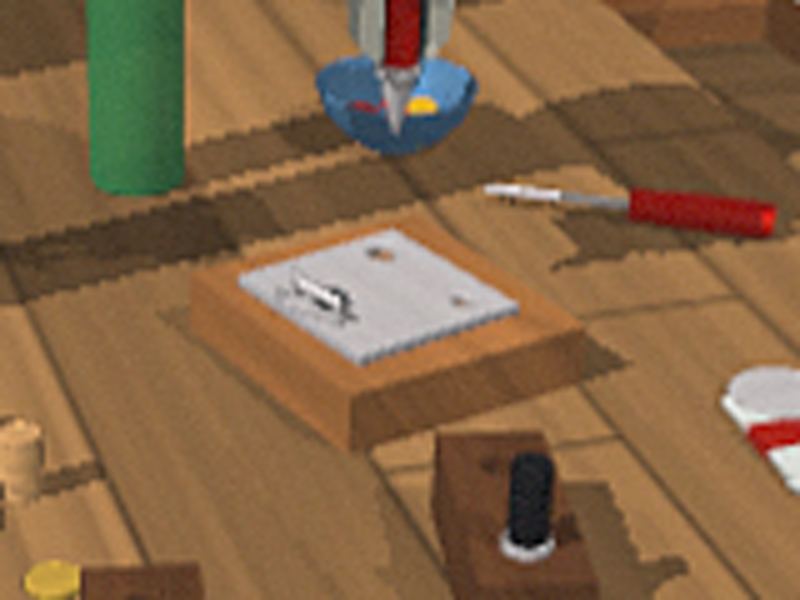

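The picture shows the pin upright in the gripper with its tip at (397,135), above the board. The plate's wide hole is at (380,253), and the bolt is still in the stand.

>>> {"op": "arm_command", "data": {
  "deltas": "0 0 0.12 0 -1; 0 0 0.24 0 -1; 0 0 0.34 0 -1; 0 0 0.36 0 -1; 0 0 0.38 0 -1; 0 0 0.40 0 -1; 0 0 0.40 0 -1"
}}

```text
time: 6.67
tool_pos: [0.6011, 0.1843, 0.2573]
tcp_rot: [179.9, -0.0, 90.0]
ft_force: [-0.1, 0.4, -2.3]
gripper_width: 0.0237
grasp_force: 24.9
```

>>> {"op": "arm_command", "data": {
  "deltas": "0 0 0.012 0 -1; 0 0 0.024 0 -1; 0 0 0.036 0 -1; 0 0 0.048 0 -1; 0 0 0.048 0 -1"
}}

```text
time: 7.08
tool_pos: [0.6005, 0.1847, 0.2442]
tcp_rot: [-180.0, 0.0, 90.1]
ft_force: [-0.2, 0.1, -1.2]
gripper_width: 0.0237
grasp_force: 24.9
```

>>> {"op": "arm_command", "data": {
  "deltas": "0 0 0.012 0 -1; 0 0 0.024 0 -1; 0 0 0.036 0 -1; 0 0 0.044 0 -1; 0 0 0.044 0 -1"
}}

```text
time: 7.5
tool_pos: [0.6007, 0.1846, 0.2334]
tcp_rot: [-180.0, 0.0, 90.1]
ft_force: [0.1, 0.3, -0.9]
gripper_width: 0.0236
grasp_force: 25.0
```

>>> {"op": "arm_command", "data": {
  "deltas": "0 0 0 0 0; 0 0 0 0 0; 0 0 0 0 0; 0 0 -0.1 0 0; 0 0 -0.25 0 0; 0 0 -0.4 0 0; -0.1 0 -0.48 0 0; -0.2 0 -0.48 0 0"
}}

```text
time: 8.17
tool_pos: [0.6014, 0.1353, 0.3599]
tcp_rot: [179.4, -0.1, 90.2]
ft_force: [1.4, -1.4, 0.3]
gripper_width: 0.046
grasp_force: 0.0
```

>>> {"op": "arm_command", "data": {
  "deltas": "-0.15 -0.03 0 0 0.2; -0.3 -0.06 0 0 0.2; -0.45 -0.09 0 0 0.2; -0.6 -0.12 0 0 0.3; -0.75 -0.15 0 0 0.3; -0.9 -0.186 0 0 0.3; -0.9 -0.186 0 0 0.3"
}}

```text
time: 8.75
tool_pos: [0.5532, -0.0962, 0.354]
tcp_rot: [180.0, 0.2, 89.7]
ft_force: [1.1, 0.2, 0.1]
gripper_width: 0.0595
grasp_force: 0.0
```

>>> {"op": "arm_command", "data": {
  "deltas": "-0.1 0 0 0 0.3; -0.2 0 0 0 0.3; -0.27 0 0 0 0.3; -0.27 0 0 0 0.3; -0.27 0 0 0 0.3; -0.27 0 0 0 0.3"
}}

```text
time: 9.25
tool_pos: [0.5546, -0.1571, 0.3537]
tcp_rot: [-180.0, -0.0, 90.1]
ft_force: [0.0, 0.2, 0.1]
gripper_width: 0.0597
grasp_force: 0.0
```

```bash
python3 - <<'E'
from h import *
print(state()['tool_pos'])
im,d=capture("top")
cv2.imwrite("pics/t2.png",cv2.resize(im[150:235,230:330],None,fx=7,fy=7,interpolation=cv2.INTER_CUBIC))
E
```

```text
[ 0.5545681  -0.15708574  0.35372781]
```

View pics/t2.png

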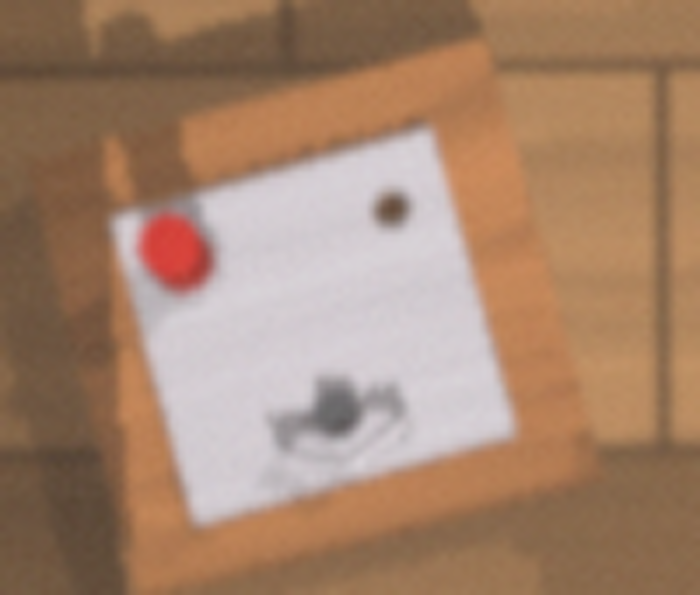

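The plate is now straight and the pin is home (red top at (172,246) in the crop). The narrow hole shows dark at (391,209).

```bash
python3 - <<'E'
from h import *
f=lambda x,y,z:np.round(ray("top",230+(x+.5)/7-.5,150+(y+.5)/7-.5,z)*1000,1)[:2]
print(f(391,209,.046),f(172,246,.097),f(337,408,.052))
P=np.array([f(*c,.046) for c in((110,217),(433,127),(515,437),(197,526))]);print(P,P.mean(0))
E
```

```text
[622.3 107.9] [600.8 183.2] [546.6 127.7]
[[620.4 213.8]
 [653.3  92.1]
 [535.9  61.7]
 [503.5 180.7]] [578.275 137.075]
```

>>> {"op": "arm_command", "data": {
  "deltas": "0 0 0.12 0 0.3; 0 0 0.24 0 0.3; 0 0 0.36 0 0.3; 0 0 0.472 0 0.3; 0 0 0.472 0 0.3; 0 0 0.472 0 0.3; 0 0 0.472 0 0.3"
}}

```text
time: 9.88
tool_pos: [0.5553, -0.1575, 0.2374]
tcp_rot: [179.9, 0.1, 90.1]
ft_force: [1.0, -0.4, 0.9]
gripper_width: 0.0596
grasp_force: 0.0
```

>>> {"op": "arm_command", "data": {
  "deltas": "0 0 0 0 -1; 0 0 0 0 -1; 0 0 0 0 -1; 0 0 0 0 -1; 0 0 0 0 -1; 0 0 0 0 -1; 0 0 0 0 -1; 0 0 0 0 -1"
}}

```text
time: 10.55
tool_pos: [0.5546, -0.1579, 0.2359]
tcp_rot: [180.0, 0.0, 90.1]
ft_force: [-0.6, 0.4, 2.7]
gripper_width: 0.0214
grasp_force: 25.0
```

>>> {"op": "arm_command", "data": {
  "deltas": "0 0 -0.12 0 -1; 0 0 -0.24 0 -1; 0 0 -0.36 0 -1; 0 0 -0.48 0 -1; 0.1 0.05 -0.48 0 -1; 0.24 0.1 -0.48 0 -1; 0.38 0.15 -0.48 0 -1; 0.5 0.2 -0.48 0 -1"
}}

```text
time: 11.22
tool_pos: [0.6046, -0.0311, 0.3558]
tcp_rot: [-180.0, -0.0, 90.0]
ft_force: [1.2, -0.3, -1.2]
gripper_width: 0.0216
grasp_force: 25.0
```

>>> {"op": "arm_command", "data": {
  "deltas": "0.14 0.03 0 0 -1; 0.28 0.07 0 0 -1; 0.42 0.07 0 0 -1; 0.5 0.07 0 0 -1; 0.562 0.07 0 0 -1; 0.562 0.07 0 0 -1; 0.562 0.07 0 0 -1; 0.562 0.07 0 0 -1"
}}

```text
time: 11.88
tool_pos: [0.6218, 0.1066, 0.3556]
tcp_rot: [-180.0, 0.0, 90.0]
ft_force: [0.1, 0.5, -0.5]
gripper_width: 0.0212
grasp_force: 25.0
```

```bash
python3 - <<'E'
from h import *
print(state()['tool_pos'])
im,d=capture("side")
cv2.imwrite("pics/s2.png",cv2.resize(im[160:280,260:420],None,fx=5,fy=5,interpolation=cv2.INTER_CUBIC))
E
```

```text
[0.62183899 0.10661432 0.35557191]
```

View pics/s2.png

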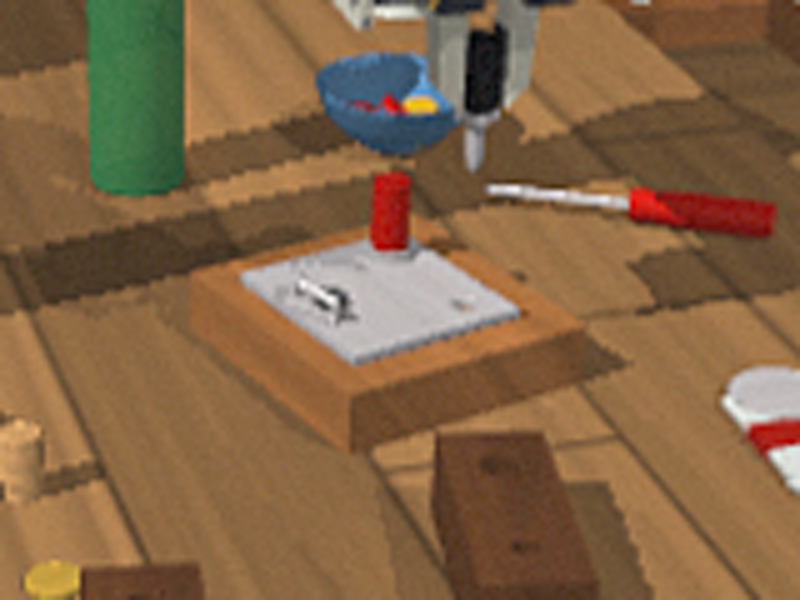

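```bash
python3 - <<'E'
from h import *
im,d=capture("side")
# tip at crop (472,165): print rows of depth-based shank/knob extents
for v in range(165,196,2):
    row=[(u,world("side",u,v,d[v,u])) for u in range(344,372) if d[v,u]>0]
    row=[(u,p) for u,p in row if .06<p[1]<.135]
    dark=[(u,p) for u,p in row if abs(p[0]-.62)<.03]
    print(v,[(u,)+tuple(np.round(p*1000).astype(int).tolist()) for u,p in dark][::2])
E
```

```text
165 [(345, 591, 118, 224), (347, 591, 101, 230), (349, 596, 98, 231), (351, 601, 96, 231), (353, 605, 91, 233), (360, 633, 108, 224), (362, 634, 95, 228), (364, 641, 98, 227), (366, 646, 95, 227)]
167 [(345, 592, 119, 217), (348, 594, 100, 224), (350, 599, 97, 225), (352, 605, 98, 224), (354, 616, 109, 219), (356, 621, 106, 220), (358, 626, 103, 220), (360, 631, 102, 220), (362, 636, 99, 221), (364, 641, 96, 221), (366, 647, 96, 221)]
169 [(346, 593, 112, 214), (348, 593, 96, 220), (350, 598, 95, 220), (352, 605, 96, 219), (354, 612, 100, 217), (356, 617, 97, 217), (358, 623, 96, 217), (360, 632, 103, 213), (362, 635, 95, 216), (364, 641, 95, 216), (366, 647, 95, 215)]
171 [(346, 593, 112, 208), (348, 594, 99, 212), (350, 598, 95, 214), (352, 606, 98, 212), (354, 613, 100, 210), (356, 619, 99, 210), (358, 623, 95, 211), (360, 632, 102, 208), (362, 637, 100, 208), (364, 643, 98, 208), (366, 647, 94, 209)]
173 [(346, 593, 111, 202), (348, 594, 98, 207), (350, 599, 95, 207), (352, 606, 98, 206), (354, 614, 103, 203), (356, 620, 101, 203), (358, 624, 96, 205), (360, 634, 106, 200), (362,
[... 318 characters left out ...]
 194), (354, 614, 101, 192), (356, 619, 98, 192), (358, 624, 95, 193), (360, 631, 98, 191), (362, 639, 100, 189), (364, 645, 100, 188)]
179 [(350, 602, 100, 187), (352, 608, 99, 187), (354, 615, 103, 184), (356, 620, 99, 185), (358, 624, 94, 187), (360, 632, 99, 184), (362, 638, 97, 184)]
181 [(351, 611, 115, 173), (353, 614, 107, 177), (355, 615, 94, 182), (357, 624, 99, 179)]
183 [(352, 609, 101, 173), (354, 614, 97, 174), (356, 620, 97, 174), (358, 626, 97, 173)]
185 [(353, 615, 107, 164), (355, 620, 103, 165)]
187 [(353, 614, 104, 159), (355, 620, 102, 159)]
189 [(353, 615, 105, 152), (355, 620, 103, 152)]
191 [(353, 613, 100, 148), (355, 621, 103, 146)]
193 [(354, 620, 108, 137)]
195 []
```

```bash
python3 - <<'E'
from h import *
im,d=capture("side")
g=cv2.cvtColor(im,cv2.COLOR_BGR2GRAY).astype(int)
print(g[217:225,346:360])
print(ray("side",353,220.6,.046))
print(g[180:195,348:362])
for v in (183,186,189,191): print(v)
# tip centre in plane through bolt y=.1075
for u,v in ((354.3,190),(354.6,186)): 
    a=world("side",u,v,0.);b=world("side",u,v,1.);s=(.108-a[1])/(b[1]-a[1]);print(u,v,a+s*(b-a))
E
```

```text
[[187 187 187 189 188 189 193 195 200 199 175 148 126 123]
 [193 187 187 189 190 192 192 191 191 196 196 187 175 147]
 [193 193 189 186 185 190 192 201 206 191 194 199 197 185]
 [191 190 191 190 155 141 163 181 193 186 192 190 195 201]
 [191 192 192 193 175 143 137 162 173 189 192 193 193 197]
 [188 191 193 197 194 187 176 184 185 191 195 199 200 184]
 [188 188 190 194 192 196 194 195 197 193 172 171 150 141]
 [186 189 190 191 198 202 199 176 171 150 129 126 118 106]]
[0.62214624 0.10829277 0.046     ]
[[118 135 142 149 132  10  26  22  29  23  28  32  80 174]
 [105 116 112 131 110   7  23  16  27  16  31  64  93 166]
 [ 83  80  73 113 119  72  41  31  30  61  96 138  82 109]
 [ 66  67  75 100 111 107 103 128 142 126 123 135  76  78]
 [ 66  66  65  82  83 100 111 140 158 131 105  87  79  82]
 [ 67  65  73  77  82 107 100 111 116  90  85  84  79  85]
 [ 67  68  81  83  85 132 148 102 108  77  81  81  82  86]
 [ 68  78  77  80  91 145 170 127 114  80  82  84  84  87]
 [ 72  81  77  75  91 153 172 150 114  80  79  80  82  84]
 [ 86  88  80  74  88 153 170 147 114  79  87  82  82  83]
 [ 92  83  80  78  89 154 170 146 114  78  84  79  83  80]
 [ 87  86  83  78  87 144 163 137 105  75  83  84  85  83]
 [ 88  87  85  80  84 124 167 130  90  84  82  82  82  80]
 [ 83  83  83  84  82 101 148 118  75  76  80  86  83  87]
 [ 82  81  85  84  82  83 107  99  75  79  81  80  80  83]]
183
186
189
191
354.3 190 [0.62038629 0.108      0.14703584]
354.6 186 [0.62059196 0.108      0.15970851]
```

>>> {"op": "arm_command", "data": {
  "deltas": "0 0.004 0.12 0 -1; 0 0.004 0.24 0 -1; 0 0.004 0.33 0 -1; 0 0.004 0.35 0 -1; 0 0.004 0.37 0 -1; 0 0.004 0.39 0 -1; 0 0.004 0.40 0 -1;0 0.004 0.40 0 -1"
}}

```text
time: 12.7
tool_pos: [0.623, 0.1076, 0.2565]
tcp_rot: [179.9, -0.0, 90.0]
ft_force: [-0.0, -0.0, -0.3]
gripper_width: 0.0216
grasp_force: 25.0
```

>>> {"op": "arm_command", "data": {
  "deltas": "0 0 0.01 0 -1; 0 0 0.02 0 -1; 0 0 0.03 0 -1; 0 0 0.04 0 -1; 0 0 0.04 0 -1"
}}

```text
time: 13.12
tool_pos: [0.6226, 0.1077, 0.2451]
tcp_rot: [-180.0, 0.0, 90.1]
ft_force: [0.7, -0.3, -1.0]
gripper_width: 0.0215
grasp_force: 25.0
```

>>> {"op": "arm_command", "data": {
  "deltas": "0 0 0.012 0 -1; 0 0 0.024 0 -1; 0 0 0.036 0 -1; 0 0 0.05 0 -1; 0 0 0.05 0 -1; 0 0 0.05 0 -1; 0 0 0.05 0 -1"
}}

```text
time: 13.7
tool_pos: [0.6228, 0.1077, 0.2332]
tcp_rot: [180.0, 0.0, 90.1]
ft_force: [0.0, -0.3, -0.5]
gripper_width: 0.0217
grasp_force: 25.0
```

>>> {"op": "arm_command", "data": {
  "deltas": "0 0 0 0 0; 0 0 0 0 0; 0 0 0 0 0; 0 0 0 0 0; 0 0 -0.1 0 0; 0 0 -0.25 0 0; 0 0 -0.4 0 0; 0 0 -0.48 0 0"
}}

```text
time: 14.37
tool_pos: [0.6232, 0.1077, 0.358]
tcp_rot: [179.7, -0.0, 90.1]
ft_force: [0.3, 0.1, -0.7]
gripper_width: 0.0456
grasp_force: 0.0
```

>>> {"op": "arm_command", "data": {
  "deltas": "0.15 -0.04 0 0 0.2; 0.308 -0.089 0 0 0.2; 0.308 -0.089 0 0 0.2; 0.308 -0.089 0 0 0.2; 0.308 -0.089 0 0 0.2"
}}

```text
time: 14.78
tool_pos: [0.6004, 0.1847, 0.3532]
tcp_rot: [180.0, 0.0, 90.1]
ft_force: [0.4, -0.4, -0.2]
gripper_width: 0.055
grasp_force: 0.0
```

```bash
python3 - <<'E'
from h import *
print(state()['tool_pos'])
im,d=capture("side")
cv2.imwrite("pics/s3.png",cv2.resize(im[160:280,260:420],None,fx=5,fy=5,interpolation=cv2.INTER_CUBIC))
E
```

```text
[0.60038038 0.18472484 0.35315411]
```

View pics/s3.png

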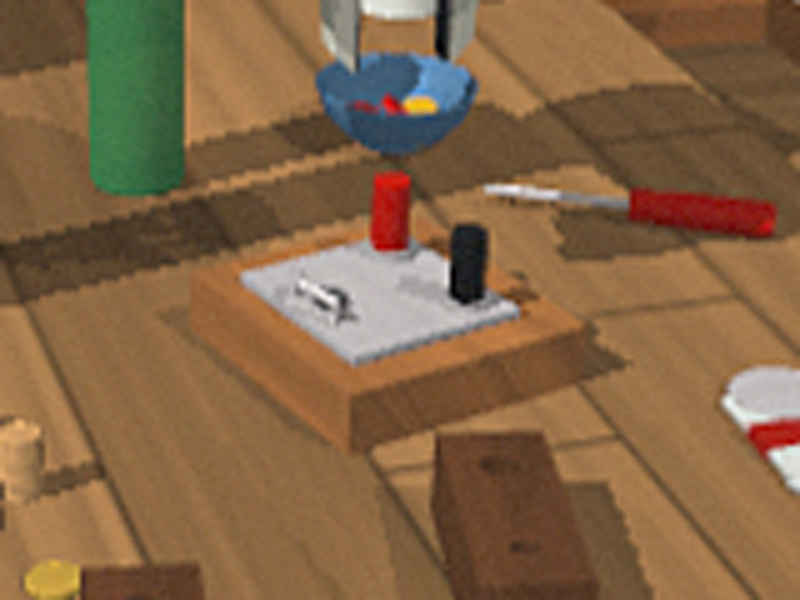

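Both pin (392,212) and bolt (468,265) stand home with their collars on the plate. Next, take the pin out.

>>> {"op": "arm_command", "data": {
  "deltas": "0 0 0.12 0 0.2; 0 0 0.24 0 0.2; 0 0 0.36 0 0.2; 0 0 0.48 0 0.2; 0 0 0.48 0 0.2; 0 0 0.48 0 0.2; 0 0 0.48 0 0.2"
}}

```text
time: 15.42
tool_pos: [0.6014, 0.184, 0.2348]
tcp_rot: [179.9, -0.0, 90.0]
ft_force: [0.4, 0.1, 0.3]
gripper_width: 0.055
grasp_force: 0.0
```

>>> {"op": "arm_command", "data": {
  "deltas": "0 0 0 0 -1; 0 0 0 0 -1; 0 0 0 0 -1; 0 0 0 0 -1; 0 0 0 0 -1; 0 0 0 0 -1; 0 0 0 0 -1; 0 0 0 0 -1"
}}

```text
time: 16.08
tool_pos: [0.6005, 0.1847, 0.2337]
tcp_rot: [180.0, -0.0, 90.1]
ft_force: [0.2, 0.3, 4.6]
gripper_width: 0.0235
grasp_force: 25.0
```

>>> {"op": "arm_command", "data": {
  "deltas": "0 0 -0.06 0 -1; 0 0 -0.12 0 -1; 0 0 -0.18 0 -1; 0 0 -0.24 0 -1; 0 0 -0.3 0 -1; 0 0 -0.4 0 -1; 0 0 -0.5 0 -1; 0 0 -0.5 0 -1"
}}

```text
time: 16.75
tool_pos: [0.6012, 0.1849, 0.3632]
tcp_rot: [179.5, -0.1, 90.1]
ft_force: [0.5, -0.3, -0.7]
gripper_width: 0.0236
grasp_force: 25.0
```

>>> {"op": "arm_command", "data": {
  "deltas": "-0.12 -0.02 0 0 -1; -0.26 -0.05 0 0 -1; -0.4 -0.08 0 0 -1; -0.54 -0.121 0 0 -1; -0.68 -0.121 0 0 -1; -0.8 -0.121 0 0 -1; -0.8 -0.121 0 0 -1"
}}

```text
time: 17.33
tool_pos: [0.5701, -0.0202, 0.3571]
tcp_rot: [-179.9, 0.1, 89.8]
ft_force: [0.4, 0.7, -1.5]
gripper_width: 0.0235
grasp_force: 25.0
```

>>> {"op": "arm_command", "data": {
  "deltas": "-0.12 0 0 0 -1; -0.2 0 0 0 -1; -0.259 0 0 0 -1; -0.259 0 0 0 -1; -0.259 0 0 0 -1; -0.259 0 0 0 -1"
}}

```text
time: 17.83
tool_pos: [0.5704, -0.0793, 0.3575]
tcp_rot: [-179.9, -0.0, 90.1]
ft_force: [-0.4, 0.2, -0.7]
gripper_width: 0.0235
grasp_force: 25.0
```

```bash
python3 - <<'E'
from h import *
print(state()['tool_pos'],state()['tcp_rot'])
im,d=capture("side")
cv2.imwrite("pics/s4.png",cv2.resize(im[160:300,270:430],None,fx=4,fy=4,interpolation=cv2.INTER_CUBIC))
E
```

```text
[ 0.57036911 -0.07929691  0.35751415] [-1.79931468e+02 -4.21439121e-02  9.00748691e+01]
```

View pics/s4.png

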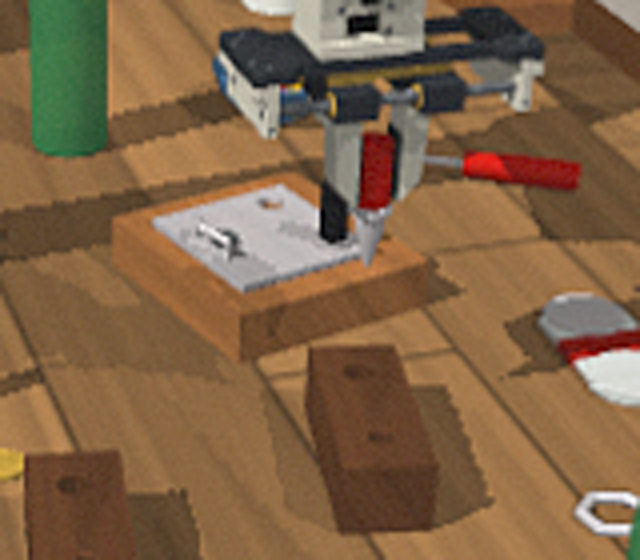

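The pin hangs over its nest at (355,370), and the bolt is still seated at (333,215).

>>> {"op": "arm_command", "data": {
  "deltas": "0 0 0.12 0 -1; 0 0 0.24 0 -1; 0 0 0.32 0 -1; 0 0 0.34 0 -1; 0 0 0.36 0 -1; 0 0 0.38 0 -1; 0 0 0.39 0 -1; 0 0 0.39 0 -1"
}}

```text
time: 18.55
tool_pos: [0.5707, -0.08, 0.2612]
tcp_rot: [179.9, 0.0, 90.1]
ft_force: [-0.4, -0.1, -1.1]
gripper_width: 0.0236
grasp_force: 25.0
```

>>> {"op": "arm_command", "data": {
  "deltas": "0 0 0.012 0 -1; 0 0 0.024 0 -1; 0 0 0.036 0 -1; 0 0 0.05 0 -1; 0 0 0.05 0 -1; 0 0 0.05 0 -1"
}}

```text
time: 19.05
tool_pos: [0.5704, -0.0801, 0.2479]
tcp_rot: [-180.0, -0.0, 90.1]
ft_force: [-0.1, -0.1, -1.5]
gripper_width: 0.0235
grasp_force: 25.0
```

>>> {"op": "arm_command", "data": {
  "deltas": "0 0 0.012 0 -1; 0 0 0.024 0 -1; 0 0 0.036 0 -1; 0 0 0.043 0 -1; 0 0 0.043 0 -1; 0 0 0.043 0 -1"
}}

```text
time: 19.55
tool_pos: [0.5704, -0.0801, 0.2377]
tcp_rot: [-180.0, 0.0, 90.1]
ft_force: [-2.1, 0.5, 3.7]
gripper_width: 0.0236
grasp_force: 25.0
```

>>> {"op": "arm_command", "data": {
  "deltas": "0 0 0 0 0; 0 0 0 0 0; 0 0 0 0 0; 0 0 0 0 0; 0 0 -0.1 0 0; 0 0 -0.25 0 0; 0 0 -0.4 0 0; 0 0 -0.5 0 0"
}}

```text
time: 20.22
tool_pos: [0.5708, -0.0802, 0.3659]
tcp_rot: [179.8, 0.1, 90.1]
ft_force: [0.8, 0.6, 0.7]
gripper_width: 0.0456
grasp_force: 0.0
```

>>> {"op": "arm_command", "data": {
  "deltas": "-0.1 -0.1 0 0 0; -0.2 -0.2 0 0 0; -0.3 -0.3 0 0 0; -0.4 -0.4 0 0 0; -0.5 -0.45 0 0 0; -0.5 -0.45 0 0 0; -0.5 -0.45 0 0 0; -0.5 -0.45 0 0 0"
}}

```text
time: 20.88
tool_pos: [0.4583, -0.2051, 0.3625]
tcp_rot: [180.0, -0.0, 90.0]
ft_force: [-0.3, -0.1, -0.3]
gripper_width: 0.0462
grasp_force: 0.0
```

```bash
python3 - <<'E'
from h import *
im,d=capture("top")
cv2.imwrite("pics/t5.png",cv2.resize(im[140:240,225:425],None,fx=4,fy=4,interpolation=cv2.INTER_CUBIC))
for c in("top","side"):
    if c=="side": capture(c)
    for t in ("pin_grip","bolt_grip"): print(c,t,[(round(r['score'],2),np.round(r['point'],3).tolist()) for r in spot_in(c,t)])
E
```

```text
top pin_grip [(0.48, [0.569, -0.083, 0.099])]
top bolt_grip []
side pin_grip [(0.65, [0.568, -0.089, 0.086])]
side bolt_grip []
```

View pics/t5.png

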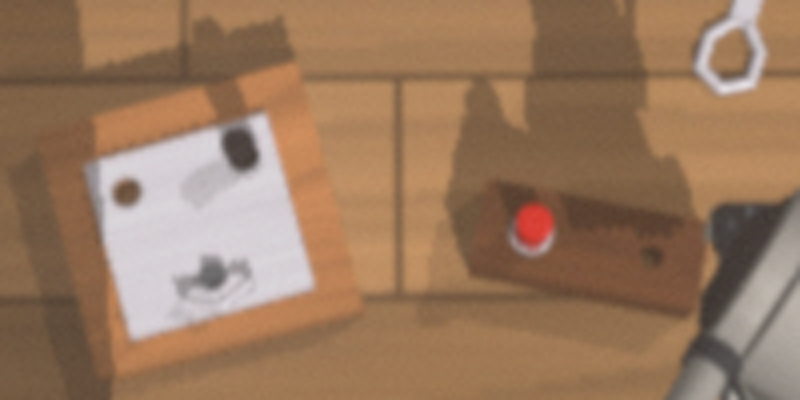

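The pin stands in its nest (533,225), the bolt is home (240,148), and the plate is parallel to the board.

```bash
python3 -c "
from plant import *
print(close_job())"
```

```text
the job is handed in; nothing more can be done
None
```

I handed the job in at about 21 s: the last picture shows the bolt seated in the narrow hole, the plate straight and the pin back in its nest, but `close_job()` returned no verdict.

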